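# Clamp a plate in a drilling fixture

### The arm

A 6-joint arm with a two-finger parallel gripper is mounted at the origin on the work surface. World frame = base frame: x ahead of the robot, y to its left, z up, the work surface at z = 0. Lengths are in mm, angles in rad, forces in N, time in s.
With the tool pointing down it reaches from about 300 to 775 mm from the base axis. Payload 14.6 kg.
Tool frame: the origin (TCP) lies between the finger pads; the fingertips stand 19 mm ahead of it and the grasp point (between the pads) is the TCP; z points along the fingers, y is the line along which they close (so a half turn about z gives the same grasp; the last joint's range is limited). The gripper opens to 94 mm and grips with 3 to 60 N. Pads are 16 mm wide; open, the fingers measure 119 mm over their backs; the gripper's body (75 mm by 177 mm) begins 78 mm behind the grasp point.
Start: joints at [-1.191, 0.3, 1.521, -0, 1.321, -0.067], TCP at [237.637, -496.002, 224.446] pointing down, gripper open.
Joint ranges: [-3.03, 3.03], [-0.79, 2.21], [0.23, 2.52], [-1.04, 4.18], [0, 3.07], [-2.55, 2.55]. Speed limits (rad/s): [2.22, 2.22, 2.57, 3.14, 3.14, 3.14].

### API

Orientations are given as [roll, pitch, yaw] about the fixed x, y, z axes, in that order (R = Rz(yaw) Ry(pitch) Rx(roll)).
In Python, from cell import monitor, imaging, job, find_in, trace gives the robot as it stands. The module is installed in compiled form; this text tells all that it offers.
- The arm moves only by the tool arm_command, never from a script. Its argument "steps" is a list of rows, each a list of 5 numbers: the opening, from 0 (shut) to 1 (fully open), then the shift along the tool's x, y, z in mm, then the turn about the tool's z in degrees. In form: [[gripper, dx, dy, dz, turn], ...]. A call has 1 to 20 rows; each row is the pose to reach, as a shift and turn from the pose commanded when the call began, along the tool's axes at that moment; what a row does not reach only later rows make up. A row lasts 1/8 s, in which the tool goes at most 62.5 mm and 10.7 degrees, less where a joint would pass 70% of its speed; a pose out of reach is approached as far as the arm can. A call with a gripper value outside its range is refused whole. The fingers move at their own pace and stop on an object; "force" is the grip in N (left out, the last holds). Time passes only in rows, so rows that repeat a pose let the fingers close. It gives the time, the measured TCP pose, the force, the opening and the grip force at its end, in the units of the state.
- monitor.read_state(): the state, without advancing time (a new reading comes with each control period).
- imaging.camera(name): name is "scene" or "top" or "wrist"; returns a dict with "img" (480x640x3 uint8, red, green, blue), "mtx" (3x3 intrinsics, pixels), "view" (4x4, takes a point from world to camera coordinates). Camera axes: x right, y down, z forward; pixel columns grow to the right and rows downward; lengths in mm; the calibration is good to about 2 mm. A picture is of the moment at which its call begins. There is no depth.
- job.sign_off(): hands the job in; it is judged then, once.
Trained networks look in a picture, given as the dict that the camera call returned (one of the last four; its "shot" number tells which), for a name from the list of things; names that differ only in an ending like _2 or _b are one class to them, and where a whole thing is asked for, a point or a joint stands for the part that bears it (a point fixed in the world has none). Each returns a list of dicts, best first, with "p" (0 to 1); they miss things now and then, are a little off and sometimes report something else, mostly with a low value. They report only what shows in the picture. A call takes as long as a camera call. They do not tell look-alikes from the thing itself.
- find_in(picture, target): "rect" ([centre column, centre row, width, height] in pixels, round what is visible of it).
- trace(picture, target): "region" (480x640 bool, what is visible of it) and "rect" ([centre column, centre row, width, height] in pixels, round what is visible of it).
The state is a dict: "clock": time; "joints": joint angles; "qd": joint speeds; "effort": joint torques, N m; "eef_pos": TCP position; "eef_rot": TCP orientation; "wrist_force": force on the tool from outside, world axes, zero at the start; "moment": the same for the moment, N m; "finger_gap": finger opening in mm; "finger_force": force on a finger pad.
Only numpy, scipy, OpenCV 4.12 (cv2) and the standard library are available. Lean on these libraries where they do the work, as an engineer would, in place of code of your own. Each camera call takes 0.05 s, during which the arm holds its last target. There are 200 camera calls.

### The job

Clamp the steel plate in the fixture. Push the swing strap round by its thumb tab with the outside of a finger until it is fully home against its stop over the plate, and only then push the cam lever down until it is fully down. Do not grasp or lift anything, leave the plate lying in its nest, and leave the jar, tape measure and wrench alone.

Things in the scene. Friction and masses are not known exactly. Their poses are not given: they have to be found in the camera images.
- fixture: dark steel base plate 170 x 210 x 20 mm, screwed to the bench; origin at the centre of its underside, on the bench top (z 0); x and y along its sides (x the 170 mm side). A flat steel plate lies in its nest on the +y half; the stud that carries the strap stands at (20, -70) mm.
- strap (a joint): angle of the swing strap about the vertical stud, rad: 0 = fully home against its stop, pointing along the fixture's +y over the plate; positive = swung out, counterclockwise from above, towards the fixture's -x side (starts 0.9 to 1.5, limit 1.7). It stays where it is left; friction about 0.2 N m. The strap is a steel bar 24 mm wide, underside 46 mm and top 60 mm above the bench, that reaches 145 mm from the stud axis.
- pivot (a point): point on the stud axis, level with the strap's top, 60 mm above the bench. Its axes turn with the strap: y points along the strap to its free end, x across it, z up.
- tab (a point): centre of the thumb tab, an upright steel fin on the strap near its free end: 6 mm thick (across the strap, along x), 42 mm long (along the strap, y), standing from 60 to 94 mm above the bench; this point lies 120 mm along y from the stud axis and 78 mm above the bench. Axes as for pivot; the side to push for closing is the one at -x.
- cam_lever (a joint): angle of the cam lever, rad: 0 = 75 degrees above level, 1.309 = fully down, lying level (its stop). Starts 0 to 0.3. Stays where it is left; friction about 0.5 N m. It is hinged on the strap above the stud and swings in the upright plane along the strap, away from the strap's free end: it leans to and comes down on pivot's -y side. As it comes down it presses the pad onto the plate.
- lever_hinge (a point): centre of the lever's hinge, on the stud axis, 80 mm above the bench; the hinge axis is level, across the strap.
- lever_grip (a point): centre of the lever's black plastic grip, 82 mm from the hinge. Its axes turn with the lever: x along the hinge axis, y along the lever towards the hinge, z out of the face to push (the upper one). The grip is 26 mm wide (along the hinge axis), 56 mm long (from 54 to 110 mm from the hinge) and 14 mm thick; the rest of the lever is a steel bar 12 mm wide, 9 mm thick.
- pad: round rubber-footed pad 20 mm across under the strap, 120 mm from the stud axis; origin at its foot, about 36 mm above the bench while the lever is up. It moves down a few mm onto the plate as the lever comes down.
- work_mid (a point): top centre of the loose workpiece, a steel plate 100 x 85 x 12 mm lying in the nest (top 32 mm above the bench) between low pins, with a tube stub 26 mm across, 50 mm tall, standing on it 33 mm towards the fixture's +x; 0.8 kg. Axes x and y along its sides.
- work: the same workpiece; origin at the centre of the plate's underside.
- jar: loose closed jar of small parts, 64 mm across, 85 mm tall, origin at the centre of its base; bystander.
- tape: loose yellow tape measure, 70 x 45 x 66 mm tall, origin at the centre of its base; bystander.
- wrench: loose wrench 190 mm long lying flat; bystander.
Things that resemble listed ones, but are neither listed nor needed, are in the scene too. What is shaped like the work but green or purple is not meant.

How it is judged:
By the outcome, as a careful person would: the job done as asked, in the order asked, and still so for the second after the job is handed in, with the robot touching nothing.
It also fails if it takes over 45 s, if anything falls off the work surface, if the arm or the gripper's body presses on something with over 40 N, if the wrist force passes 120 N, or if a joint passes its speed limit or range.

## Working session

There is one attempt and no reset: what is moved stays moved. The work goes in short steps, Python scripts to look and compute and a tool call to move; the robot and the scene stay as the last step left them, time stands still between calls to the robot, and variables do not carry over. Pictures are saved under pics/ and viewed, at most 10 in all, crops included, and the job is handed in when it is done.

Besides the shell and the picture viewer there is one more tool, called after "Request:" by a JSON object that holds its "op" and its "data". arm_command: Moves the arm, as the interface text tells. Its arguments: {"type":"object","properties":{"steps":{"type":"array","items":{"type":"array","items":{"type":"number"}}},"force":{"type":"number"}},"required":["steps"]}

```bash
mkdir -p pics; cat > h.py <<'E'
from cell import monitor, imaging, job, find_in, trace
import numpy as np, cv2
def save(p,n): cv2.imwrite('pics/'+n,cv2.cvtColor(p['img'],cv2.COLOR_RGB2BGR))
def ray_z(p,uv,z):
    V=p['view'];R=V[:3,:3];c=-R.T@V[:3,3]
    d=R.T@np.linalg.inv(p['mtx'])@np.array([uv[0],uv[1],1.]);return c+d*(z-c[2])/d[2]
def proj(p,X):
    q=p['mtx']@(p['view']@np.r_[X,1])[:3];return q[:2]/q[2]
def tri(ps,uvs):
    A=[]
    for p,(u,v) in zip(ps,uvs):
        P=p['mtx']@p['view'][:3];A+=[u*P[2]-P[0],v*P[2]-P[1]]
    X=np.linalg.svd(np.array([a/np.linalg.norm(a) for a in A]))[2][-1];return X[:3]/X[3]
E
python3 - <<'E'
from h import *
s=monitor.read_state();print(s['clock'],s['eef_pos'],s['eef_rot'],s['finger_gap'])
a=imaging.camera('scene');b=imaging.camera('top')
save(a,'scene0.png');save(b,'top0.png')
for n,p in(('scene',a),('top',b)):
  for t in['fixture','strap','tab','cam_lever','lever_grip','work','jar','tape','wrench']:
    print(n,t,[(np.round(d['rect']).tolist(),round(d['p'],2)) for d in find_in(p,t)[:3]])
E
```

```text
0.0 [ 237.52907088 -495.78205719  223.85862276] [-3.14039400e+00 -8.22980372e-05  4.46751861e-01] 93.81911739171433
scene fixture [([328.0, 248.0, 101.0, 89.0], 0.96)]
scene strap [([314.0, 226.0, 75.0, 43.0], 0.93)]
scene tab [([315.0, 229.0, 72.0, 47.0], 0.6)]
scene cam_lever [([290.0, 232.0, 25.0, 18.0], 0.53)]
scene lever_grip [([292.0, 233.0, 29.0, 18.0], 0.64)]
scene work [([352.0, 338.0, 50.0, 53.0], 0.82), ([272.0, 333.0, 56.0, 53.0], 0.79), ([351.0, 266.0, 47.0, 48.0], 0.71)]
scene jar []
scene tape [([235.0, 160.0, 28.0, 31.0], 0.79)]
scene wrench [([170.0, 210.0, 17.0, 62.0], 0.84)]
top fixture [([295.0, 262.0, 111.0, 89.0], 0.77), ([312.0, 264.0, 72.0, 85.0], 0.29)]
top strap [([312.0, 266.0, 78.0, 84.0], 0.96)]
top tab [([314.0, 263.0, 74.0, 88.0], 0.67)]
top cam_lever [([335.0, 238.0, 30.0, 38.0], 0.64)]
top lever_grip [([334.0, 239.0, 32.0, 35.0], 0.87)]
top work [([332.0, 159.0, 51.0, 47.0], 0.93), ([253.0, 167.0, 50.0, 52.0], 0.92), ([187.0, 215.0, 55.0, 44.0], 0.87)]
top jar [([337.0, 238.0, 33.0, 39.0], 0.69)]
top tape [([430.0, 361.0, 31.0, 40.0], 0.6)]
top wrench [([484.0, 273.0, 43.0, 83.0], 0.73), ([149.0, 300.0, 43.0, 31.0], 0.46), ([312.0, 264.0, 75.0, 82.0], 0.37)]
```

```bash
python3 - <<'E'
import cv2
a=cv2.imread('pics/scene0.png')[130:400,150:420];b=cv2.imread('pics/top0.png')[180:380,200:400]
cv2.imwrite('pics/c1.png',cv2.resize(a,(600,600),interpolation=3));cv2.imwrite('pics/c2.png',cv2.resize(b,(600,600),interpolation=3))
E
```

```text
(no output)
```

View pics/top0.png

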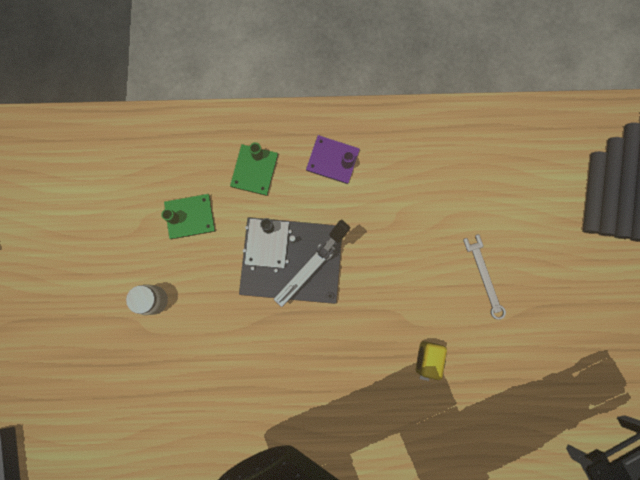

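View pics/c2.png

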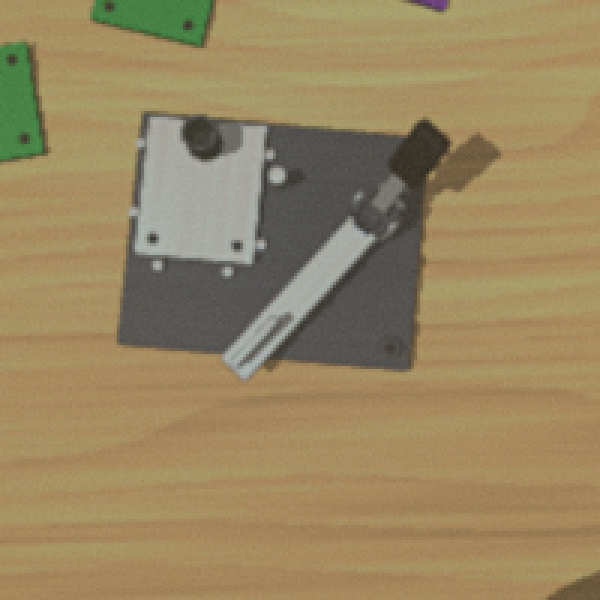

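View pics/c1.png

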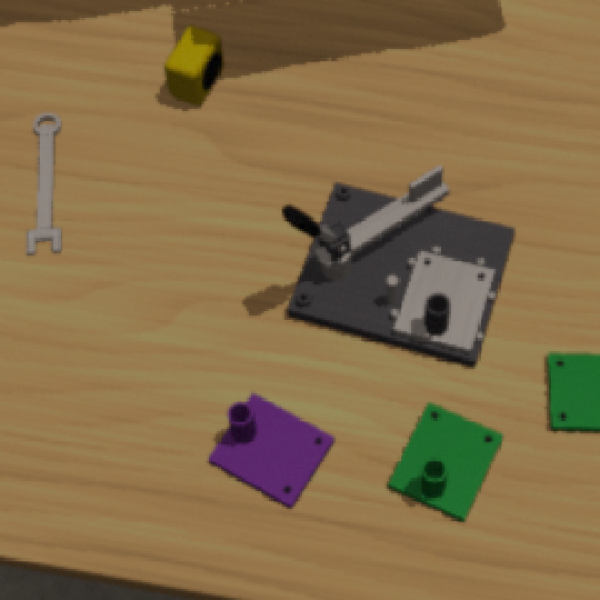

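Top view: one fixture (240–341, 218–303), with the bare steel plate in its nest at (267,243). The strap runs from the stud at about (325,250) to its free end at (280,302), with the tab near that end. The black lever grip is at (340,231). The green parts (190,216) and (255,169) and the purple one (333,159) are look-alikes, lying clear of the fixture. Next I'll fit the fixture pose.

```bash
cat > fit.py <<'E'
from h import *
from scipy.optimize import least_squares
# fixture-top corners (px in full top image / scene image), order (+x+y),(+x-y),(-x-y),(-x+y)
top=np.array([(143,112),(428,137),(412,370),(118,345)])/3+[200,180]
k=270/600
scn=np.array([(475,363),(289,316),(335,184),(514,229)])*k+[150,130]
C=np.array([(85,105,20),(85,-105,20),(-85,-105,20),(-85,105,20)])
a=imaging.camera('scene');b=imaging.camera('top')
def W(q,X): c,s=np.cos(q[2]),np.sin(q[2]);return np.array([q[0]+c*X[0]-s*X[1],q[1]+s*X[0]+c*X[1],X[2]])
def S(q,X): # strap frame (X: x across,y along,z) -> world
    c,s=np.cos(q[3]),np.sin(q[3]);return W(q,(20+c*X[0]-s*X[1],-70+s*X[0]+c*X[1],X[2]))
# strap points: free end corners at z60, tab top end
tt=np.array([(222,359),(246,380)])/3+[200,180]   # (x+12?,145)
E_=[(12,145,60),(-12,145,60)]
def res(q):
    r=[]
    for X,u,v in zip(C,top,scn): r+=list(proj(b,W(q,X))-u)+list(proj(a,W(q,X))-v)
    for X,u in zip(E_,tt): r+=list(proj(b,S(q,X))-u)
    return r
for u in top: print(ray_z(b,u,20).round(0))
p0=np.mean([ray_z(b,u,20) for u in top],0)
f=least_squares(res,[p0[0],p0[1],0,1.0]);q=f.x
print(q.round(3),np.abs(f.fun).max(),f.fun.round(1))
np.save('q.npy',q)
for n,X in(('tab',(0,120,78)),('pivot',(0,0,60)),('tabA',(-3,99,94)),('tabB',(-3,141,94))): print(n,S(q,X).round(1),proj(b,S(q,X)).round(1),proj(a,S(q,X)).round(1))
# lever angle from grip
ga=find_in(a,'lever_grip')[0]['rect'][:2];gb=find_in(b,'lever_grip')[0]['rect'][:2]
X=tri([a,b],[ga,gb]);h=S(q,(0,0,80));print('grip',X,'hinge',h,np.linalg.norm(X-h),'elev',np.degrees(np.arctan2(X[2]-80,np.hypot(*(X-h)[:2]))))
for e in(75,66,58):
  g=S(q,(0,-82*np.cos(np.radians(e)),80+82*np.sin(np.radians(e))));print(e,proj(a,g).round(1),proj(b,g).round(1))
print(ga,gb)
for t in('tape','jar'):
  for d in find_in(b,t)[:3]: print(t,d['p'],ray_z(b,d['rect'][:2],50).round())
E
python3 fit.py
```

```text
[665. 114.  20.]
[641. -93.  20.]
[473. -76.  20.]
[497. 133.  20.]
[ 5.71528e+02  2.04050e+01 -1.12000e-01  9.31000e-01] 2.781997415327794 [-0.7 -1.   1.  -1.2  0.  -1.4 -1.1 -2.8 -0.6 -1.  -0.4 -1.4 -0.4 -0.9
  0.7 -1.4  0.  -0.8  0.7 -0. ]
tab [495.9  30.6  78. ] [286.1 293.3] [341.  211.9]
pivot [583.6 -51.4  60. ] [324.9 250.2] [300.7 241.9]
tabA [509.2  14.1  94. ] [293.8 286.2] [333.4 211.9]
tabB [478.6  42.7  94. ] [279.7 302.1] [347.4 203. ]
grip [591.61704662 -68.28318767 112.07299253] hinge [583.57640801 -51.39205612  80.        ] 37.13002886978317 elev 59.74618751293876
75 [291.6 224.7] [334.  235.7]
66 [287.2 228.5] [338.1 231.3]
58 [283.6 232.1] [341.4 227.8]
[292.9, 232.8] [334.2, 241.1]
tape 0.91 [ 355. -263.   50.]
jar 0.57 [490. 318.  50.]
```

Request:
{"op": "arm_command", "data": {"steps": [[0,35,-29,0,-9.25],[0,70,-58,0,-18.5],[0,105,-87,0,-27.75],[0,140,-116,0,-37],[0,174,-145,0,-46.25],[0,209,-174,0,-55.5],[0,244,-203,0,-64.75],[0,279,-232,0,-74],[0,314,-261,0,-83.25],[0,348,-290,0,-92.5],[0,383,-319,0,-101.75],[0,418,-348,0,-111],[0,418,-348,0,-111],[0,418,-348,0,-111]]}}

```text
clock: 3.05
eef_pos: [464.0, -1.9, 224.4]
eef_rot: [-3.141, -0.0, 2.383]
wrist_force: [-0.5, -0.3, -0.3]
finger_gap: 0.5
finger_force: 0.0
```

Request:
{"op": "arm_command", "data": {"steps": [[0,0,0,35,0],[0,0,0,70,0],[0,0,0,105,0],[0,0,0,137,0],[0,0,0,137,0]]}}

```text
clock: 3.68
eef_pos: [463.0, -2.5, 86.2]
eef_rot: [-3.139, -0.003, 2.381]
wrist_force: [0.1, 0.5, -0.0]
finger_gap: 0.7
finger_force: 0.0
```

```bash
python3 - <<'E'
from h import *
s=monitor.read_state();print(s['clock'],s['eef_pos'].round(1),s['wrist_force'].round(1))
a=imaging.camera('scene');w=imaging.camera('wrist')
A=cv2.resize(a['img'][170:290,250:410],(800,600),interpolation=3)
im=np.vstack([cv2.resize(A,(400,300)),cv2.resize(w['img'],(400,300))])
cv2.imwrite('pics/c3.png',im[:,:,::-1])
E
```

```text
3.675 [463.   -2.5  86.2] [ 0.1  0.5 -0. ]
```

View pics/c3.png

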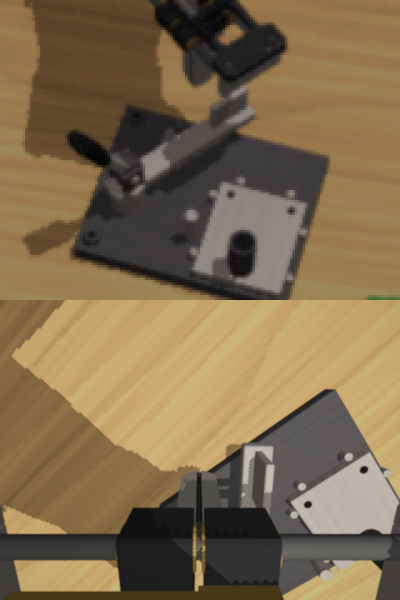

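```bash
cat > arc.py <<'E'
from h import *
import sys
q=np.load('q.npy');piv=np.array([583.6,-51.4])
def rows(angs,off=-15.5,r=120):
    s=monitor.read_state();p=s['eef_pos'];yaw=s['eef_rot'][2]
    tx=np.array([np.cos(yaw),np.sin(yaw)]);ty=np.array([np.sin(yaw),-np.cos(yaw)])
    for a in angs:
        f=a+q[2];c,sn=np.cos(f),np.sin(f)
        t=piv+[c*off-sn*r,sn*off+c*r];d=t-p[:2]
        print(round(a,3),(d@tx).round(1),(d@ty).round(1),'turn',np.degrees(yaw-(f+np.pi/2)).round(1))
E
python3 -c "
from arc import *
rows(np.r_[.931,np.arange(.87,.07,-.07)])"
```

```text
0.931 -0.3 29.9 turn -0.4
0.87 0.5 37.3 turn 3.1
0.8 0.8 45.7 turn 7.1
0.73 0.6 54.2 turn 11.1
0.66 -0.3 62.6 turn 15.1
0.59 -1.7 71.0 turn 19.1
0.52 -3.7 79.2 turn 23.1
0.45 -6.3 87.2 turn 27.1
0.38 -9.5 95.1 turn 31.2
0.31 -13.2 102.7 turn 35.2
0.24 -17.4 110.1 turn 39.2
0.17 -22.1 117.1 turn 43.2
0.1 -27.3 123.8 turn 47.2
```

Request:
{"op": "arm_command", "data": {"steps": [[0,0,12,0,0],[0,0,23,0,0],[0,0,30,0,0],[0,0.5,37.5,0,3],[0,1,46,0,7],[0,0.5,54,0,11],[0,0,62.5,0,15],[0,-1.5,71,0,19],[0,-3.5,79,0,23],[0,-6,87,0,27],[0,-9.5,95,0,31],[0,-13,102.5,0,35],[0,-17.5,110,0,39],[0,-22,117,0,43],[0,-27,124,0,47],[0,-27,124,0,47]]}}

```text
clock: 5.78
eef_pos: [569.3, 70.4, 87.3]
eef_rot: [-3.141, -0.0, 1.565]
wrist_force: [-0.2, -0.1, -0.8]
finger_gap: 0.5
finger_force: 0.0
```

```bash
python3 - <<'E'
from arc import *
s=monitor.read_state();print(s['clock'],s['eef_pos'].round(1),s['wrist_force'].round(1))
a=imaging.camera('scene');w=imaging.camera('wrist')
A=cv2.resize(a['img'][190:310,260:420],(800,600),interpolation=3)
im=np.vstack([cv2.resize(A,(400,300)),cv2.resize(w['img'],(400,300))])
cv2.imwrite('pics/c4.png',im[:,:,::-1])
rows([.06,.03,0,-.02,-.04,-.06])
E
```

```text
5.775 [569.3  70.4  87.3] [-0.2 -0.1 -0.8]
0.06 -0.9 5.4 turn 2.7
0.03 -0.7 9.1 turn 4.4
0 -0.6 12.7 turn 6.1
-0.02 -0.5 15.1 turn 7.3
-0.04 -0.6 17.5 turn 8.4
-0.06 -0.6 19.9 turn 9.6
```

View pics/c4.png

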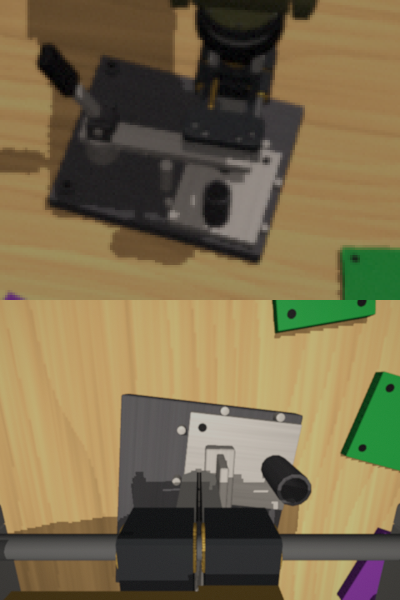

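The strap has followed the finger and is nearly parallel to the plate edge. In the wrist view the fin at (220,470) is just right of the finger. I'll continue gently until it meets the stop.

Request:
{"op": "arm_command", "data": {"steps": [[0,-0.5,4,0,2],[0,-0.5,8,0,4],[0,-0.5,10,0,5],[0,-0.5,12,0,6],[0,-0.5,12,0,6]]}}

```text
clock: 6.5
eef_pos: [580.5, 69.6, 87.4]
eef_rot: [-3.14, 0.0, 1.458]
wrist_force: [-6.9, 2.5, 4.0]
finger_gap: 0.3
finger_force: 3.7
```

Request:
{"op": "arm_command", "data": {"steps": [[0,0,1,0,0],[0,0,2,0,0],[0,0,2,0,0]]}}

```text
clock: 6.88
eef_pos: [580.7, 69.6, 87.4]
eef_rot: [-3.135, 0.0, 1.459]
wrist_force: [-22.2, 2.0, 14.4]
finger_gap: 0.4
finger_force: 11.8
```

The force rose to 22 N with no further motion, so the strap is on its stop. I'll back off, rise and check.

Request:
{"op": "arm_command", "data": {"steps": [[0,0,-6,0,0],[0,0,-20,0,0],[0,0,-20,-40,0],[0,0,-20,-80,0],[0,0,-20,-110,0],[0,0,-20,-110,0]]}}

```text
clock: 7.62
eef_pos: [564.2, 71.3, 199.8]
eef_rot: [3.137, -0.001, 1.459]
wrist_force: [-0.0, 0.5, 0.2]
finger_gap: 0.2
finger_force: 0.0
```

```bash
python3 - <<'E'
from arc import *
from scipy.optimize import least_squares
s=monitor.read_state();p=s['eef_pos'];print(s['clock'],p.round(1),s['eef_rot'].round(3),s['wrist_force'].round(1))
a=imaging.camera('scene');b=imaging.camera('wrist')
piv3=np.array([583.6,-51.4]);u=np.array([-np.sin(q[2]),np.cos(q[2])]);n=np.array([np.cos(q[2]),np.sin(q[2])])
A=cv2.resize(a['img'][180:300,260:420],(800,600),interpolation=3).copy()
for e,X in enumerate([(0,145,60),(12,145,60),(-12,145,60),(0,141,94),(0,99,94),(0,0,60)]):
    w=piv3+n*X[0]+u*X[1];v=proj(a,np.r_[w,X[2]]);cv2.circle(A,tuple(int(t) for t in (v-[260,180])*5),4,(255,0,0),1)
for e in(60,65,70,75):
    e=np.radians(e);w=piv3-u*110*np.cos(e);v=proj(a,np.r_[w,80+110*np.sin(e)]);cv2.circle(A,tuple(int(t) for t in (v-[260,180])*5),3,(0,255,0),1)
cv2.imwrite('pics/c5.png',A[:,:,::-1])
yaw=s['eef_rot'][2];tx=np.array([np.cos(yaw),np.sin(yaw)]);ty=np.array([np.sin(yaw),-np.cos(yaw)])
for e in(75,70,65,60,50,40,30,20,10,0):
    r=np.radians(e);S=-85*np.cos(r)+7*np.sin(r)+8;z=99+85*np.sin(r)+7*np.cos(r)
    d=piv3+u*S-p[:2];print(e,(d@tx).round(1),(d@ty).round(1),(p[2]-z).round(1))
E
```

```text
7.625 [564.2  71.3 199.8] [ 3.137e+00 -1.000e-03  1.459e+00] [-0.   0.5  0.2]
75 -127.0 33.0 16.8
70 -134.3 33.0 18.5
65 -141.4 33.0 20.8
60 -148.2 33.0 23.6
50 -161.1 33.0 31.1
40 -172.4 33.0 40.8
30 -181.9 33.0 52.2
20 -189.3 33.0 65.1
10 -194.3 33.0 79.1
0 -196.8 33.0 93.8
```

View pics/c5.png

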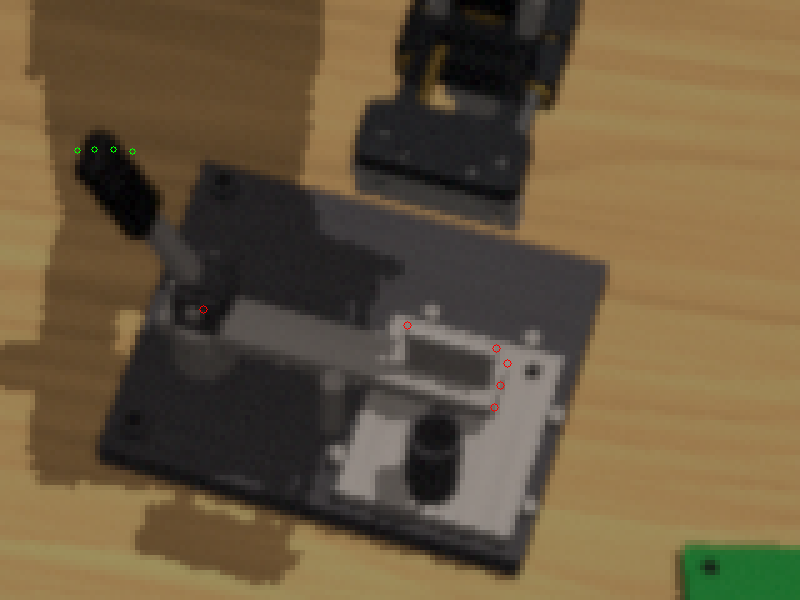

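The strap lies along +y, and the model points match its free end at (500,385) and the fin at (450,360). It rests on the stop post at (330,390). The lever is still up at about 67°, with its tip at (100,140). Now the lever.

Request:
{"op": "arm_command", "data": {"steps": [[0,-30,8,0,0],[0,-60,20,0,0],[0,-90,33,0,0],[0,-110,33,10,0],[0,-120,33,16,0],[0,-127,33,17,0],[0,-134,33,18.5,0],[0,-141,33,21,0],[0,-148,33,23.5,0],[0,-155,33,27,0],[0,-161,33,31,0],[0,-167,33,36,0],[0,-172.5,33,41,0],[0,-172.5,33,41,0]]}}

```text
clock: 9.48
eef_pos: [576.7, -103.6, 156.1]
eef_rot: [-3.141, -0.001, 1.459]
wrist_force: [0.0, 2.1, 0.3]
finger_gap: 0.4
finger_force: 0.7
```

Request:
{"op": "arm_command", "data": {"steps": [[0,-5,0,4,0],[0,-9.5,0,9,0],[0,-13.5,0,15,0],[0,-17,0,21.5,0],[0,-20,0,28.5,0],[0,-22,0,35.5,0],[0,-22,0,35.5,0]]}}

```text
clock: 10.35
eef_pos: [574.3, -125.7, 120.7]
eef_rot: [-3.142, 0.0, 1.459]
wrist_force: [0.6, 0.3, 0.7]
finger_gap: 0.3
finger_force: 0.1
```

Request:
{"op": "arm_command", "data": {"steps": [[0,-1,0,5,0],[0,-2,0,9,0],[0,-2,0,12,0],[0,-2,0,14,0],[0,-2,0,14,0]]}}

```text
clock: 10.98
eef_pos: [574.0, -128.0, 107.2]
eef_rot: [3.141, 0.001, 1.459]
wrist_force: [-2.6, -0.5, 4.6]
finger_gap: 0.2
finger_force: 2.2
```

Tip at about z 88 and the level grip's top at about 87. I'll press to the stop in small steps.

Request:
{"op": "arm_command", "data": {"steps": [[0,0,0,1,0],[0,0,0,2,0],[0,0,0,2,0]]}}

```text
clock: 11.35
eef_pos: [574.1, -128.2, 106.0]
eef_rot: [3.141, 0.001, 1.459]
wrist_force: [-5.0, -0.5, 11.3]
finger_gap: 0.5
finger_force: 6.2
```

Request:
{"op": "arm_command", "data": {"steps": [[0,0,0,1,0],[0,0,0,2,0],[0,0,0,3,0],[0,0,0,3,0]]}}

```text
clock: 11.85
eef_pos: [574.4, -128.3, 105.4]
eef_rot: [3.139, 0.001, 1.459]
wrist_force: [-16.1, 1.1, 35.4]
finger_gap: 0.2
finger_force: 17.9
```

Request:
{"op": "arm_command", "data": {"steps": [[0,0,0,1,0],[0,0,0,2,0],[0,0,0,2,0]]}}

```text
clock: 12.22
eef_pos: [574.6, -128.3, 105.0]
eef_rot: [3.138, 0.002, 1.459]
wrist_force: [-22.7, 3.9, 51.6]
finger_gap: 0.3
finger_force: 25.8
```

Request:
{"op": "arm_command", "data": {"steps": [[0,0,0,-10,0],[0,0,0,-50,0],[0,0,0,-100,0],[0,0,-40,-120,0],[0,0,-90,-120,0],[0,0,-140,-120,0],[0,0,-140,-120,0]]}}

```text
clock: 13.1
eef_pos: [432.9, -111.9, 220.2]
eef_rot: [3.141, 0.001, 1.458]
wrist_force: [0.5, -0.4, -0.3]
finger_gap: 0.5
finger_force: 0.0
```

```bash
python3 - <<'E'
from h import *
s=monitor.read_state();print(s['clock'],s['eef_pos'].round(1),s['wrist_force'].round(1))
a=imaging.camera('scene');b=imaging.camera('top');q=np.load('q.npy')
piv=np.array([583.6,-51.4]);u=np.array([-np.sin(q[2]),np.cos(q[2])])
A=cv2.resize(a['img'][180:300,250:410],(800,600),interpolation=3).copy();B=cv2.resize(b['img'][200:320,230:390],(800,600),interpolation=3).copy()
for s_,z,col in((145,60,(255,0,0)),(-110,80,(0,255,0)),(-109.5,90,(255,0,255)),(-54,80,(0,255,0))):
    X=np.r_[piv+u*s_,z];cv2.circle(A,tuple(int(t) for t in (proj(a,X)-[250,180])*5),4,col,1);cv2.circle(B,tuple(int(t) for t in (proj(b,X)-[230,200])*5),4,col,1)
cv2.imwrite('pics/c6.png',np.vstack([A[50:350],B[100:400]])[:,:,::-1])
E
```

```text
13.1 [ 432.9 -111.9  220.2] [ 0.5 -0.4 -0.3]
```

View pics/c6.png

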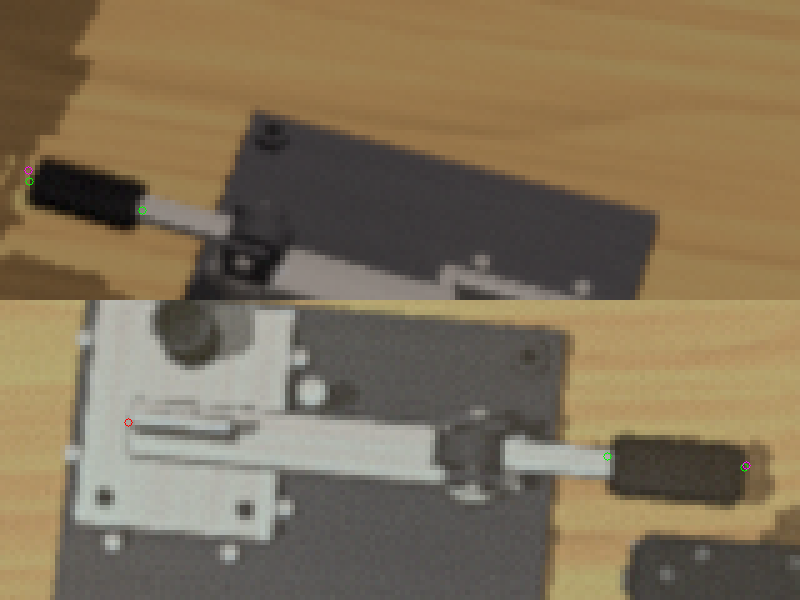

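Scene and top views show the lever level, with its grip end on the predicted level-lever points. The strap lies parallel to the fixture side. The lever press put some sideways load on the strap, so I'll touch the tab again at the same pose to confirm it's still home.

Request:
{"op": "arm_command", "data": {"steps": [[0,40,20,0,0],[0,80,42,0,0],[0,120,63,0,0],[0,160,85,0,0],[0,197,106,0,0],[0,197,106,40,0],[0,197,106,80,0],[0,197,106,115,0],[0,197,106,133,0],[0,197,116,133,0],[0,197,122,133,0],[0,197,124,133,0],[0,197,124,133,0]]}}

```text
clock: 14.82
eef_pos: [580.5, 70.1, 88.0]
eef_rot: [3.141, -0.0, 1.459]
wrist_force: [-2.1, 0.7, 2.7]
finger_gap: 0.5
finger_force: 1.2
```

Contact comes at the same x (580.5) as when it first met the stop, so the strap is still home. Retracting.

Request:
{"op": "arm_command", "data": {"steps": [[0,0,-8,0,0],[0,0,-25,0,0],[0,0,-25,-40,0],[0,0,-25,-90,0],[0,0,-80,-130,0],[0,0,-130,-130,0],[0,0,-130,-130,0]]}}

```text
clock: 15.7
eef_pos: [448.5, 84.8, 217.9]
eef_rot: [3.14, -0.0, 1.46]
wrist_force: [0.5, 0.4, -0.1]
finger_gap: 0.8
finger_force: 0.0
```

```bash
python3 - <<'E'
from h import *
s=monitor.read_state();print(s['clock'],s['eef_pos'].round(1),s['wrist_force'].round(1))
print(job.sign_off())
E
```

```text
15.7 [448.5  84.8 217.9] [ 0.5  0.4 -0.1]
the job is handed in; nothing more can be done
None
```

The job is handed in at 15.7 s: I pushed the strap home against its stop by its tab, then pushed the cam lever down to its stop; the plate looks undisturbed in its nest, and the robot is clear of everything.

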